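# Lock the tea dispenser

## Task

Lock the tea dispenser for the night: turn the slotted steel disc by pushing its upright peg until the slot lines up with the lock bar, then push the bar by its upright tab through the slot until it is fully home, with the tab up against the bridge. Only push with the fingers: do not lift the bar, leave it lying in its guide, and do not disturb the cups, jars, canisters, saucer and spoon standing around. Let go and finish clear of everything.

Things in the scene. Friction and masses are not known exactly. Their poses are not given: they have to be found in the camera images.
- dispenser: Tea dispenser, fixed to the counter. Origin on the counter under the disc's axis, z up, x = direction in which the bar is pushed: guide, then disc, then foot. Dark base plate 450 x 110 mm, 12 mm thick, x -235 to +215 mm. Guide: open channel along x at y = 0, x -236 to -48 mm, floor 20 mm and walls (to y +-17 mm) 30 mm above the counter.
- bridge (a point): The bridge over the guide, top 44 mm above the counter, underside 34 mm, 44 mm wide across the guide. This point: middle of its face away from the disc, at dispenser x = -70 mm; it ends at x = -48 mm. The bar slides under it and the bar's tab stops against this face.
- canister_top (a point): Top of the dispenser's own white canister (r 58 mm at most, 244 mm above the counter, fixed) at dispenser x = 140 mm. It stands on the foot: x 49 to 206 mm, y +-52 mm, top 60 mm above the counter, with a tunnel 18 mm wide at y = 0 that takes the bar's nose.
- disc (a joint): Angle of the slotted disc (rad) about the vertical, counter-clockwise from above positive, range -0.6 to 3.74. At 0 and at pi the slot lies along the guide, in line with the bar; either will do. At angle q the peg stands at q + pi/2 from the dispenser's x. Starts between 0.6 and 2.54. Friction 0.04 N m (1 to 2 N at the peg), no spring, stays where left.
- disc_axis (a point): Centre of the steel disc's top face, on its axis, 38 mm above the counter. Disc r 40 mm, with a straight slot 16 mm wide across its middle, open at the top and at both ends. The bar's tapered nose finds the slot within about 0.1 rad.
- disc_peg (a point): Upright black peg on the disc, to push it by: 12 mm thick, 30 mm from the disc's axis, square to the slot, rising from 38 to 78 mm above the counter. This point is on the peg's own axis, 58 mm above the counter.
- bar: Lock bar, loose, lying in the guide: steel, 12 x 12 mm, 147 mm long, the last 12 mm tapering to 4 mm wide at the nose. Origin on its underside (20 mm above the counter) below the nose tip; x along it towards the nose. About 0.2 kg, slides with 1 to 3 N.
- bar_nose (a point): Tip of the lock bar's nose, at the middle of its height (26 mm above the counter). At the start it is under the bridge, at dispenser x = -64 to -52 mm; fully home it is at x = +65 mm.
- bar_tab (a point): Middle of the rear face (away from the disc) of the upright black tab on the bar's tail end, 147 mm behind the nose, 56 mm above the counter; push here along the dispenser's x. The tab is a plate 12 mm thick along the bar, 40 mm wide, from 34 to 78 mm above the counter.
- sugar_jar: Bystander: amber jar with steel cap, r 30 mm, 75 mm high, loose. Origin under its centre.
- cup: Bystander: white mug, r 36 mm, 65 mm high, handle at its +y, loose. Origin under its centre.
- milk_cup: Bystander: steel milk cup, r 30 mm, 70 mm high, loose. Origin under its centre.
- canister_a: Bystander: white lidded tea canister, r 46 mm, 120 mm high, loose. Origin under its centre.
- canister_b: Bystander: the same canister again.
- saucer: Bystander: white saucer, r 62 mm, 14 mm high, loose. Origin under its centre.
- spoon: Bystander: steel spoon 140 mm long, lying along its x, loose.
Things that resemble listed ones, but are neither listed nor needed, are in the scene too. What is shaped like the bar but blue or green is not meant.

How it is judged:
By the outcome, as a careful person would: the job done as asked, in the order asked, and still so for the second after the job is handed in, with the robot touching nothing.
It also fails if it takes over 54 s, if anything falls off the work surface, if the arm or the gripper's body presses on something with over 40 N, if the wrist force passes 120 N, or if a joint passes its speed limit or range.

## Robot

A 7-joint arm with a two-finger parallel gripper is mounted at the origin on the work surface. World frame = base frame: x ahead of the robot, y to its left, z up, the work surface at z = 0. Lengths are in m, angles in rad, forces in N, time in s.
With the tool pointing down it reaches from about 0.4 to 0.85 m from the base axis. Payload 4.5 kg.
Tool frame: the origin (TCP) lies on the centre line of the jaws, within the pads' length; the fingertips stand r.tcp_to_tips ahead of it and the grasp point (between the pads) lies 11 mm behind it (r.tcp_to_tips is the distance from the TCP to the fingertips, in m); y points along the fingers, x is the direction in which the jaws open and shut, and the axes are right-handed (so a half turn about y gives the same grasp; the last joint's range is limited). The gripper opens to 88 mm and grips with 3 to 60 N. Pads are 18 mm wide; open, the fingers measure 123 mm over their backs; the gripper's body (75 mm by 187 mm) begins 45 mm behind the grasp point.
Start: joints at [1.167, 0.689, -0.195, 1.565, 0.157, 0.902, -0.215], TCP at [0.265, -0.566, 0.247] pointing down, gripper open.
Joint ranges: [-3.01, 3.01], [-0.46, 2.08], [-1.47, 1.51], [0.13, 2.56], [-1, 4.14], [0.04, 2.09], [-2.66, 2.66]. Speed limits (rad/s): [2.57, 2.57, 3.14, 3.14, 3.14, 3.14, 3.14].

## Interface

Orientations are given as a unit quaternion [x, y, z, w].
In Python, from plant import r gives the robot as it stands. The module is installed in compiled form; this text tells all that it offers.
- The arm moves only by the shell command python3 -m inch 'ROWS' [OPENING] [FORCE]. ROWS is text: rows parted by semicolons, each of 4 numbers parted by spaces: the shift along the tool's x, y, z in mm, then the turn about the tool's y in degrees. In form: x y z spin; .... A call has 1 to 10 rows; each row is the pose to reach, as a shift and turn from the pose commanded when the call began, along the tool's axes at that moment; what a row does not reach only later rows make up. A row lasts 1/10 s, in which the tool goes at most 50 mm and 8.59 degrees, less where a joint would pass 70% of its speed; a pose out of reach is approached as far as the arm can. A call with a gripper value outside its range is refused whole. OPENING is the gripper command: -1 is shut, 1 is fully open, values between are in proportion, set as the call begins (- or left out, the last holds). The fingers move at their own pace and stop on an object; FORCE is the grip in N (left out, the last holds). Time passes only in rows, so rows that repeat a pose let the fingers close. It gives the time, the measured TCP pose, the force and the opening at its end, in the units of the state.
- r.get_state(): the state, without advancing time (a new reading comes with each control period).
- r.snapshot(name): name is "scene" or "top" or "wrist"; returns a dict with "frame" (400x640x3 uint8, red, green, blue), "intrinsics" (3x3 intrinsics, pixels), "dist_coeffs" ([k1, k2, p1, p2, k3] as OpenCV has them; the pictures are not rectified), "R" (3x3) and "t" (3): a world point X has camera coordinates R X + t. Camera axes: x right, y down, z forward; pixel columns grow to the right and rows downward; lengths in m; the calibration is good to about 2 mm. A picture is of the moment at which its call begins. There is no depth.
- r.finish_job(): hands the job in, once; it reports no verdict.
Trained networks look in the newest picture that a camera, given by its name, has taken for a name from the list of things; names that differ only in an ending like _2 or _b are one class to them, and where a whole thing is asked for, a point or a joint stands for the part that bears it (a point fixed in the world has none). Each returns a list of dicts, best first, with "p" (0 to 1); they miss things now and then, are a little off and sometimes report something else, mostly with a low value. They report only what shows in the picture. A call takes as long as a camera call. They do not tell look-alikes from the thing itself.
- r.trace(camera, name): "region" (400x640 bool, what is visible of it) and "centre" ([row, column] in pixels, amid what is visible of it).
- r.tip_of(camera, name): "centre" ([row, column] in pixels: a listed point, or the origin of a listed thing).
The state is a dict: "clock": time; "q": joint angles; "qd": joint speeds; "joint_torque": joint torques, N m; "tool_pos": TCP position; "eef_rot": TCP orientation; "contact_force": force on the tool from outside, world axes, zero at the start; "moment": the same for the moment, N m; "opening": opening from 0.0 (shut) to 1.0 (fully open).
Only numpy, scipy, OpenCV 4.12 (cv2) and the standard library are available. Lean on these libraries where they do the work, as an engineer would, in place of code of your own. Each camera call takes 0.05 s, during which the arm holds its last target.

## Working session

There is one attempt and no reset: what is moved stays moved. The work goes in short steps, Python scripts to look and compute and a shell command to move; the robot and the scene stay as the last step left them, time stands still between calls to the robot, and variables do not carry over. Pictures are saved under pics/ and viewed, and the job is handed in when it is done.

```bash
mkdir -p pics; ls; python3 - <<'E'
from plant import r
import cv2
s=r.get_state()
print(s, r.tcp_to_tips)
for c in ("scene","top","wrist"):
    d=r.snapshot(c); cv2.imwrite(f"pics/{c}0.png",d["frame"][:,:,::-1])
    print(c,d["intrinsics"],d["dist_coeffs"],d["R"],d["t"])
    for n in ("disc_axis","disc_peg","bar_tab","bar_nose","bridge","canister_top","dispenser","bar"):
        print(n,[(round(x["p"],2),[round(float(v),1) for v in x["centre"]]) for x in r.tip_of(c,n)][:4])
E
```

```text
pics
{'clock': 0.0, 'q': array([ 1.1668303 ,  0.68999793, -0.19448973,  1.56633472,  0.15728803,
        0.90247083, -0.21508463]), 'qd': array([ 0.00061654, -0.00248196, -0.0003183 ,  0.00049805, -0.00011279,
       -0.00082453,  0.00059884]), 'joint_torque': array([ 5.31802834e-04, -5.27563477e+01, -1.26696937e+00, -1.53428847e+01,
       -5.27835789e-02,  6.54828065e-03,  2.09297364e-04]), 'tool_pos': array([ 0.2646388 , -0.56553652,  0.24590317]), 'eef_rot': array([-0.59634823,  0.38004617, -0.37891144,  0.59695881]), 'contact_force': array([0.06509994, 0.06416539, 0.95243678]), 'moment': array([-0.01788499,  0.01743455,  0.00931124]), 'opening': 0.997891918565519} 0.008
scene [[379.00223918   0.         322.73981802]
 [  0.         379.00223918 197.46010892]
 [  0.           0.           1.        ]] [0.02751464 0.         0.         0.         0.        ] [[ 0.8764733   0.48144938 -0.00102132]
 [ 0.37310986 -0.68058003 -0.6305552 ]
 [-0.3042755   0.55228373 -0.77614374]] [-0.42039268 -0.12806099  1.25710032]
disc_axis [(0.76, [224.1, 332.4]), (0.68, [263.9, 374.9]), (0.62, [201
[... 1186 characters left out ...]
.5])]
canister_top [(0.68, [200.7, 374.9])]
dispenser [(0.73, [205.4, 316.6])]
bar [(0.79, [221.1, 458.2]), (0.78, [214.3, 172.5]), (0.75, [312.4, 375.2]), (0.58, [202.1, 298.2])]
wrist [[283.18541335   0.         317.22427275]
 [  0.         283.18541335 199.62395292]
 [  0.           0.           1.        ]] [-0.00806901  0.          0.          0.          0.        ] [[ 4.22705396e-01 -9.06266691e-01  9.12656674e-04]
 [-8.64432290e-01 -4.02889941e-01  3.00726640e-01]
 [-2.72170837e-01 -1.27907703e-01 -9.53709943e-01]] [-0.6245386  -0.03945267  0.38994806]
disc_axis []
disc_peg []
bar_tab []
bar_nose [(0.67, [77.7, 49.8])]
bridge []
canister_top []
dispenser []
bar [(0.63, [80.2, 56.0])]
```

View pics/scene0.png

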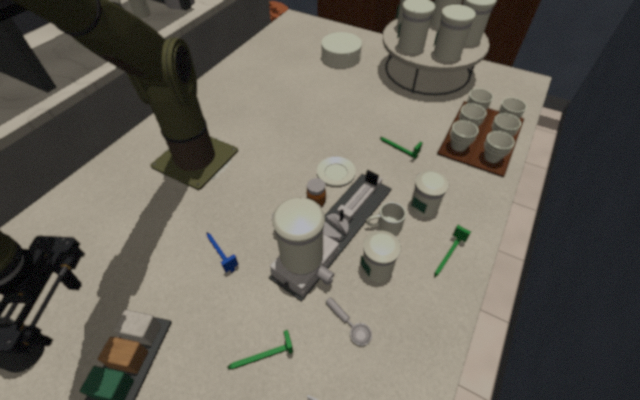

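View pics/top0.png

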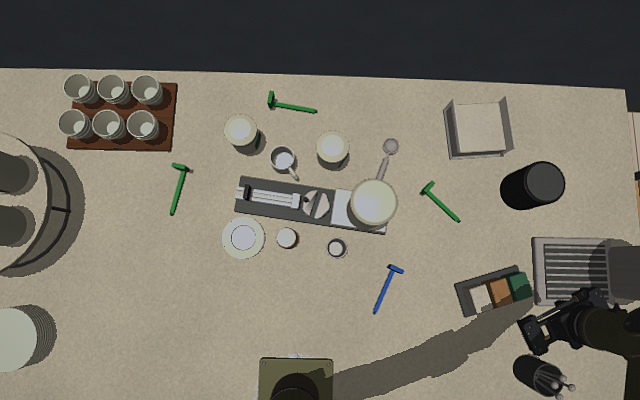

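```bash
cat > h.py <<'E'
import numpy as np, cv2
from plant import r
from scipy.optimize import least_squares
def proj(d,X):
    rv,_=cv2.Rodrigues(np.array(d["R"])); 
    p,_=cv2.projectPoints(np.atleast_2d(np.array(X,float)),rv,np.array(d["t"],float),np.array(d["intrinsics"]),np.array(d["dist_coeffs"]))
    return p[:,0]
def onplane(d,rc,z):
    u=cv2.undistortPoints(np.array([[[rc[1],rc[0]]]],float),np.array(d["intrinsics"]),np.array(d["dist_coeffs"]))[0,0]
    R=np.array(d["R"]);C=-R.T@d["t"];v=R.T@np.array([u[0],u[1],1]);return C+v*(z-C[2])/v[2]
def crop(d,name,r0,r1,c0,c1,k):
    im=cv2.resize(d["frame"][r0:r1,c0:c1,::-1],None,fx=k,fy=k,interpolation=cv2.INTER_CUBIC);cv2.imwrite("pics/"+name,im)
E
python3 - <<'E'
from h import *
T=r.snapshot("top");S=r.snapshot("scene")
crop(T,"topc.png",110,270,210,410,4);crop(S,"scc.png",140,310,250,450,4)
t={"disc_axis":[203.9,315],"bridge":[202.2,288.5],"canister_top":[200.7,374.9],"bar_tab":[189.4,246.4],"disc_peg":[200.5,306.1],"bar_nose":[198.5,294.4]}
s={"disc_axis":[224.1,332.4],"bridge":[209.5,347.4],"canister_top":[212,294.9],"bar_tab":[177.8,374.4],"disc_peg":[217.6,340.8]}
z={"disc_axis":.038,"bridge":.044,"canister_top":.244,"bar_tab":.056,"disc_peg":.058,"bar_nose":.026}
for n in t: print(n,onplane(T,t[n],z[n])[:2].round(4), onplane(S,s[n],z[n])[:2].round(4) if n in s else "")
E
```

```text
disc_axis [ 0.5369 -0.0414] [ 0.5318 -0.0396]
bridge [0.5387 0.0344] [0.5473 0.0213]
canister_top [ 0.5185 -0.182 ] [ 0.5107 -0.1801]
bar_tab [0.5702 0.1541] [0.5685 0.1575]
disc_peg [ 0.5429 -0.0161] [ 0.548  -0.0221]
bar_nose [0.5528 0.019 ]
```

View pics/topc.png

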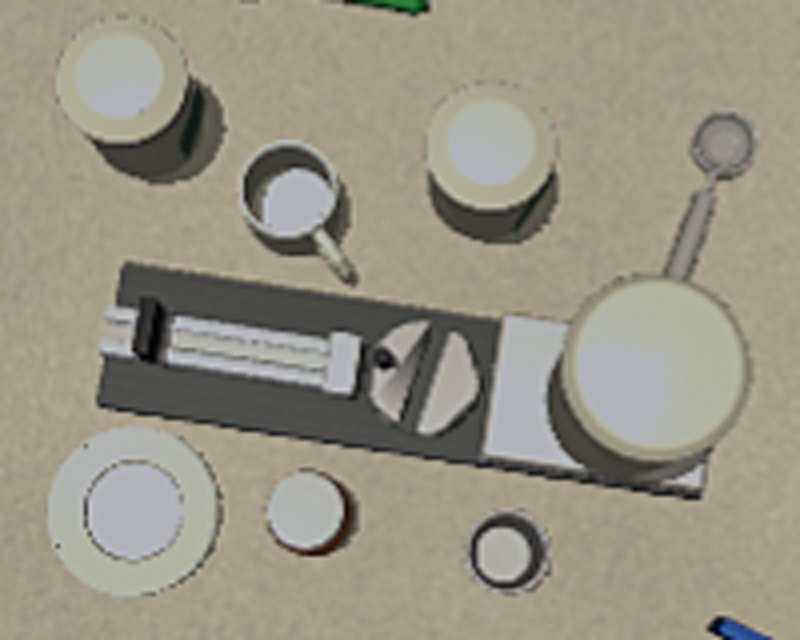

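View pics/scc.png

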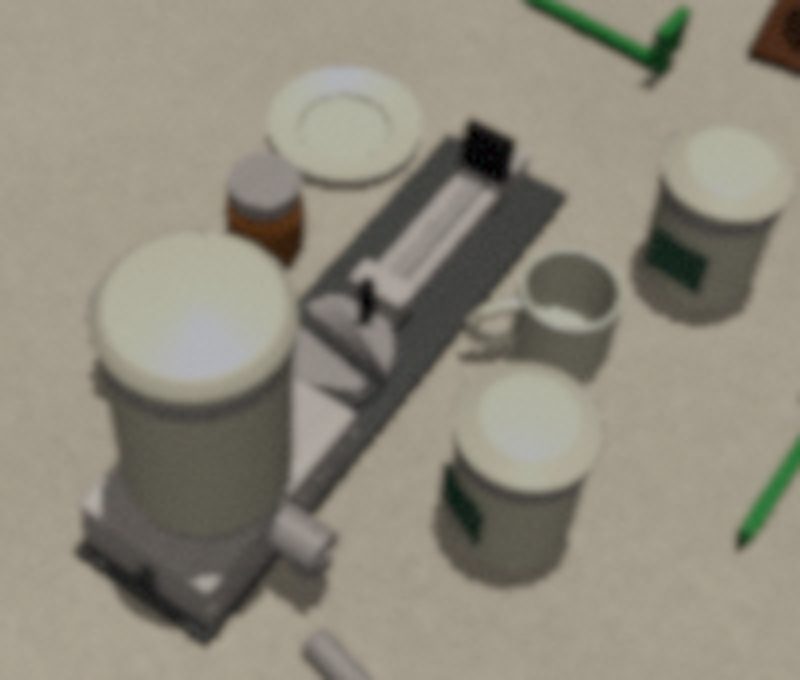

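```bash
cat > fit.py <<'E'
from h import *
T=r.snapshot("top");S=r.snapshot("scene")
o=lambda x,y:(210+x/4-.375,110+y/4-.375); os=lambda x,y:(250+x/4-.375,140+y/4-.375)
# (cam, local pt, pixel(u,v))
obs=[(T,(-.235,.055,.012),o(125,262)),(T,(-.235,-.055,.012),o(98,405)),(T,(.215,-.055,.012),o(703,489)),
(T,(.049,.052,.06),o(503,313)),(T,(.049,-.052,.06),o(484,458)),(T,(.14,0,.244),(374.9,200.7)),(T,(0,0,.038),o(427,378)),
(T,(-.07,.022,.044),o(335,331)),(T,(-.07,-.022,.044),o(328,388)),
(S,(-.235,.055,.012),os(567,196)),(S,(-.235,-.055,.012),os(447,138)),(S,(.215,-.055,.012),os(80,549)),(S,(.215,.055,.012),os(206,640)),(S,(.14,0,.244),(294.9,212.0)),(S,(0,0,.038),(332.4,224.1))]
def W(p,l): c,s=np.cos(p[2]),np.sin(p[2]); return np.array([p[0]+c*l[0]-s*l[1],p[1]+s*l[0]+c*l[1],l[2]])
def res(p,w=obs): return np.concatenate([proj(d,W(p,l))[0]-u for d,l,u in w])
f=lambda w:least_squares(res,[.535,-.04,-1.7],args=(w,),loss="soft_l1",x_scale=[.1,.1,.1])
for w in (obs,[x for x in obs if x[0] is T],[x for x in obs if x[0] is S]):
    a=f(w);print(a.x.round(4));print(a.fun.reshape(-1,2).round(1).tolist())
E
python3 fit.py
```

```text
[ 0.5363 -0.0439 -1.7001]
[[-0.3, -0.2], [-0.6, 0.4], [0.2, 3.4], [0.5, -0.1], [-0.3, -0.2], [0.3, 0.1], [-0.5, 0.0], [-0.4, 0.2], [-1.2, 0.9], [0.6, -0.3], [0.2, -1.3], [-2.7, 0.3], [-0.5, 1.6], [2.3, 2.2], [0.7, 1.8]]
[ 0.5371 -0.0446 -1.6976]
[[-0.1, -0.3], [-0.3, 0.3], [0.5, 2.9], [0.7, -0.4], [-0.0, -0.5], [0.6, -0.4], [-0.3, -0.3], [-0.2, -0.1], [-1.0, 0.7]]
[ 0.5341 -0.0414 -1.6996]
[[0.2, -1.1], [-0.2, -2.1], [-2.8, -0.8], [-0.7, 0.4], [2.1, 1.0], [0.4, 0.8]]
```

```bash
cat >> h.py <<'E'
P=np.array([.5368,-.0443,-1.6985])
def W(l,p=P): c,s=np.cos(p[2]),np.sin(p[2]); return np.array([p[0]+c*l[0]-s*l[1],p[1]+s*l[0]+c*l[1],l[2]])
def L(X,p=P): c,s=np.cos(p[2]),np.sin(p[2]); x,y=X[0]-p[0],X[1]-p[1]; return np.array([c*x+s*y,-s*x+c*y])*1000
def tool():
    from scipy.spatial.transform import Rotation as Ro
    s=r.get_state(); M=Ro.from_quat(s["eef_rot"]).as_matrix(); return s,M
def need(local,z):
    "shift in tool axes (mm) to bring TCP to dispenser-local (mm), z (m)"
    s,M=tool(); X=W([local[0]/1e3,local[1]/1e3,z]); return (M.T@(X-s["tool_pos"])*1000).round(1)
def yawerr():
    s,M=tool(); a=np.degrees(np.arctan2(M[1,0],M[0,0])-P[2]); return (a+180)%360-180
E
python3 - <<'E'
from h import *
T=r.snapshot("top")
s,M=tool();print(M.round(3),"tool x angle rel dispenser x deg",yawerr())
o=lambda x,y:(110+y/4-.375,210+x/4-.375)
for nm,px,z in [("pegtop",(383,355),.078),("tabtopc",(148,328),.078),("slotA",(437,322),.038),("slotB",(411,428),.038),("canA",(122,78),.12),("canB",(490,148),.12),("cup",(292,190),.065),("jar",(307,512),.075)]:
    l=L(onplane(T,o(*px),z)); print(nm,l.round(1),np.degrees(np.arctan2(l[1],l[0])).round(1))
for n in ("canister_a","cup","sugar_jar","milk_cup","saucer","spoon"):
    print(n,[(round(x["p"],2),L(onplane(T,x["centre"],0)).round(0).tolist()) for x in r.tip_of("top",n)][:3])
E
```

```text
[[ 0.424  0.     0.906]
 [-0.906 -0.     0.424]
 [ 0.    -1.    -0.   ]] tool x angle rel dispenser x deg 32.40102152296831
pegtop [-30.8   5.1] 170.6
tabtopc [-194.7   -1.6] -179.5
slotA [ 1.9 41.2] 87.4
slotB [ -4.6 -37.8] -96.9
canA [-235.6  160.1] 145.8
canB [ 20.4 150.9] 82.3
cup [-114.5  114.6] 135.0
jar [ -64.9 -109.9] -120.6
canister_a [(0.85, [19.0, 156.0]), (0.73, [-239.0, 163.0])]
cup [(0.58, [-201.0, -116.0]), (0.57, [-115.0, 124.0])]
sugar_jar [(0.57, [-64.0, -119.0])]
milk_cup [(0.82, [81.0, -124.0]), (0.42, [189.0, 179.0])]
saucer [(0.6, [-200.0, -123.0])]
spoon [(0.81, [182.0, 181.0]), (0.61, [-30.0, 8.0])]
```

```bash
python3 -m inch '0 -30 0 0; 0 -65 0 0' -1 20; python3 -c "
from h import *
print(need((-30,38),.31),yawerr())"
```

```text
clock: 2.1
tool_pos: [0.2645, -0.5651, 0.3111]
eef_rot: [-0.596, 0.381, -0.378, 0.597]
contact_force: [0.6, -0.3, 0.7]
opening: 0.843
[-361.1    2.4  515.7] 32.4139442597494
```

```bash
python3 -m inch '-28 0 40 -6; -56 0 80 -12; -84 0 120 -18; -112 0 160 -24; -140 0 200 -30; -168 0 240 -36; -196 0 280 -42; -224 0 320 -48; -240 0 345 -53; -252 0 360 -57.6'; python3 -c "
from h import *
print(need((-30,38),.31),yawerr(),r.get_state()['q'].round(2))"
```

```text
clock: 3.1
tool_pos: [0.4857, -0.1824, 0.3121]
eef_rot: [-0.706, 0.042, -0.043, 0.706]
contact_force: [-1.1, 0.3, 0.1]
opening: 0.009
[ 72.4   2.3 173. ] 90.44005225905096 [ 0.6   0.5  -0.51  1.79  0.29  0.93 -0.16]
```

```bash
python3 -m inch '15 0 40 0; 30 0 85 0; 50 0 130 0; 66 0 160 0; 72 0 173 0; 72 0 173 0; 72 0 173 0; 72 0 173 0'; python3 - <<'E'
from h import *
print(need((-30,38),.072),yawerr())
d=r.snapshot("wrist");cv2.imwrite("pics/w1.png",d["frame"][:,:,::-1])
for n in("disc_axis","disc_peg","bridge","bar_tab","canister_top"):
    z={"disc_axis":.038,"bridge":.044,"canister_top":.244,"bar_tab":.056,"disc_peg":.058}[n]
    print(n,[(round(x["p"],2),np.round(x["centre"]),L(onplane(d,x["centre"],z)).round(1)) for x in r.tip_of("wrist",n)][:2])
E
```

```text
clock: 3.9
tool_pos: [0.5767, -0.0258, 0.3115]
eef_rot: [0.706, -0.047, 0.046, -0.705]
contact_force: [0.4, -0.9, 0.5]
opening: 0.003
[  1.  239.5   7.1] 89.78847659811453
disc_axis [(0.82, array([180., 294.]), array([-2.6,  2.7]))]
disc_peg [(0.77, array([163., 292.]), array([-31.3,   1.5]))]
bridge []
bar_tab [(0.86, array([ 26., 285.]), array([-200.5,   -1.3])), (0.75, array([ 39., 511.]), array([-185.5,  278.5]))]
canister_top []
```

View pics/w1.png

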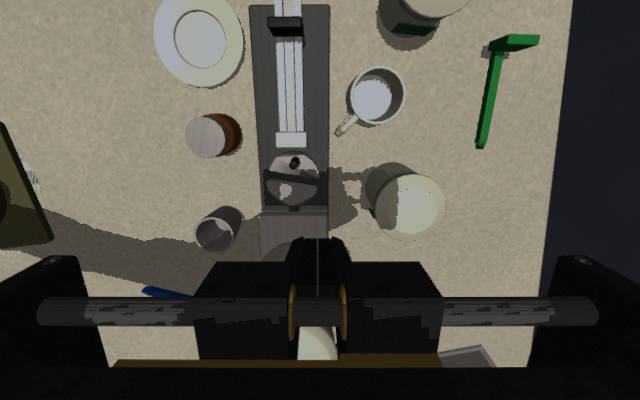

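```bash
python3 - <<'E'
from h import *
d=r.snapshot("wrist");R=np.array(d["R"]);C=-R.T@d["t"];s,M=tool();print(L(C),C, (M.T@(C-s["tool_pos"])*1000).round())
E
python3 -m inch '0 45 0 0; 0 90 2 0; 0 135 4 0; 0 180 6 0; 0 190 7 0; 0 190 7 0; 0 190 7 0'; python3 - <<'E'
from h import *
print(need((-30,38),.072),yawerr())
d=r.snapshot("scene");crop(d,"s2.png",120,320,230,470,3)
d=r.snapshot("top");crop(d,"t2.png",110,270,210,410,3)
E
```

```text
[-104.78240986   38.17635551] [0.58801024 0.05476714 0.44937363] [   0. -138.   79.]
clock: 4.95
tool_pos: [0.58, -0.0156, 0.1236]
eef_rot: [-0.706, 0.044, -0.046, 0.706]
contact_force: [0.5, 0.5, 0.1]
opening: 0.006
[-1.4 51.6 -4. ] 89.99174731085463
```

View pics/s2.png

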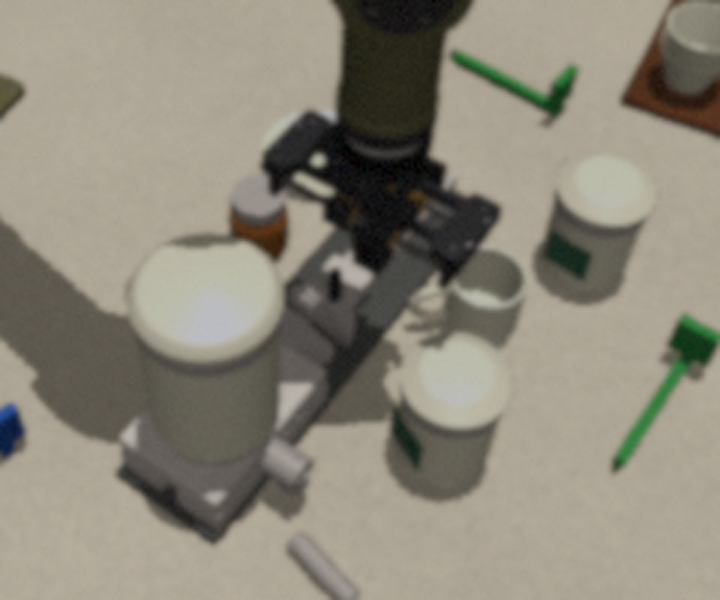

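View pics/t2.png

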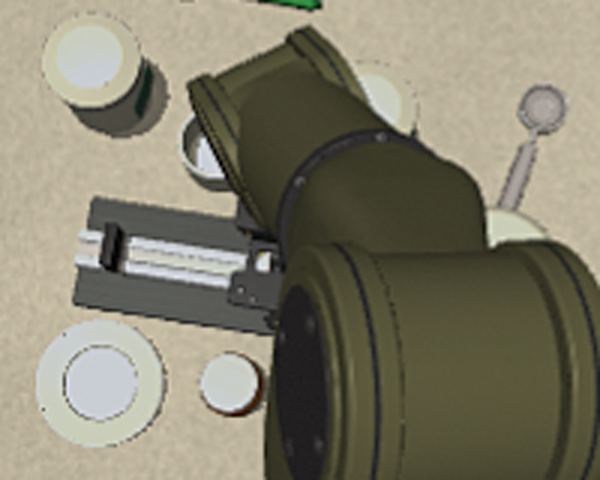

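```bash
python3 -m inch '-1 20 -4 0; -1 40 -4 0; -1 52 -4 0; -1 52 -4 0; -1 52 -4 0'; python3 -m inch '-6 0 0 0; -12 0 0 0; -18 0 0 0; -24 0 0 0; -29 0 0 0; -33 0 0 0; -33 0 0 0; -33 0 0 0';  python3 - <<'E'
from h import *
print(need((-30,4),.072),yawerr(),L(r.get_state()["tool_pos"]))
d=r.snapshot("scene");crop(d,"s3.png",160,290,280,440,4)
d=r.snapshot("wrist");cv2.imwrite("pics/w3.png",d["frame"][:,:,::-1])
E
```

```text
clock: 5.55
tool_pos: [0.5777, -0.0195, 0.0706]
eef_rot: [-0.706, 0.045, -0.046, 0.706]
contact_force: [-0.8, 0.1, -1.0]
opening: 0.004
clock: 6.35
tool_pos: [0.5434, -0.0161, 0.0695]
eef_rot: [0.706, -0.046, 0.045, -0.705]
contact_force: [0.8, -0.1, 0.3]
opening: 0.003
[ 1.1 -2.5  1.2] 89.97904719411179 [-28.76199922   2.93582342]
```

View pics/s3.png

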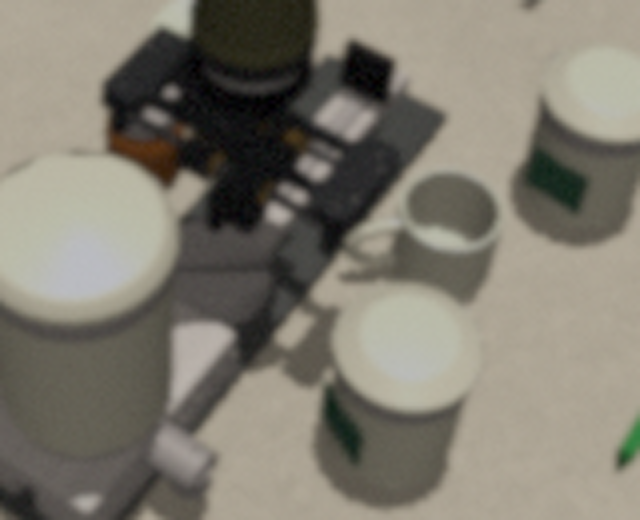

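View pics/w3.png

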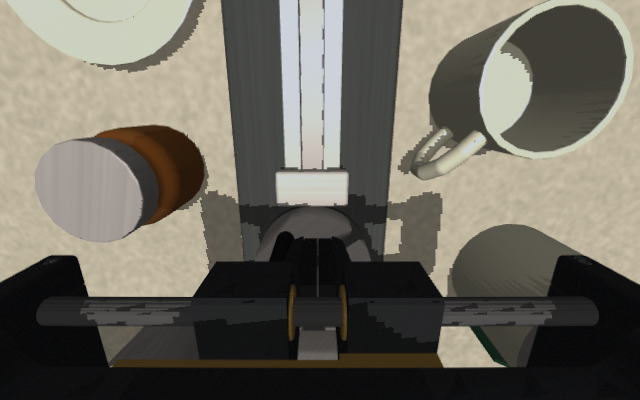

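```bash
python3 -m inch '0 0 10 0; 0 0 20 0; -13 0 20 0; -27 0 20 0; -27 0 20 0; -27 0 20 0';python3 - <<'E'
from h import *
print(L(r.get_state()["tool_pos"]),yawerr())
d=r.snapshot("scene");crop(d,"s4.png",160,290,280,440,4)
E
python3 -m inch '0 0 -8 0; 0 0 -15 0; 0 0 -20 0; 0 0 -25 0; 0 0 -28 0; 0 0 -30 0; 0 0 -30 0; 0 0 -30 0'
python3 - <<'E'
from h import *
print(need((-15,-24),.072),L(r.get_state()["tool_pos"]),yawerr())
d=r.snapshot("scene");crop(d,"s5.png",160,290,280,440,4)
d=r.snapshot("wrist");cv2.imwrite("pics/w5.png",d["frame"][:,:,::-1])
E
```

```text
clock: 7.05
tool_pos: [0.5204, 0.0088, 0.0697]
eef_rot: [-0.706, 0.045, -0.045, 0.706]
contact_force: [0.6, -0.1, 0.4]
opening: 0.004
[-50.58970493 -23.01851732] 90.0823068524353
clock: 7.9
tool_pos: [0.5137, -0.0219, 0.0692]
eef_rot: [-0.706, 0.047, -0.043, 0.706]
contact_force: [-4.7, 2.5, 1.6]
opening: 0.006
[ 1.8 -2.8 -4.3] [-19.27306214 -25.80285995] 89.99363371544581
```

View pics/s5.png

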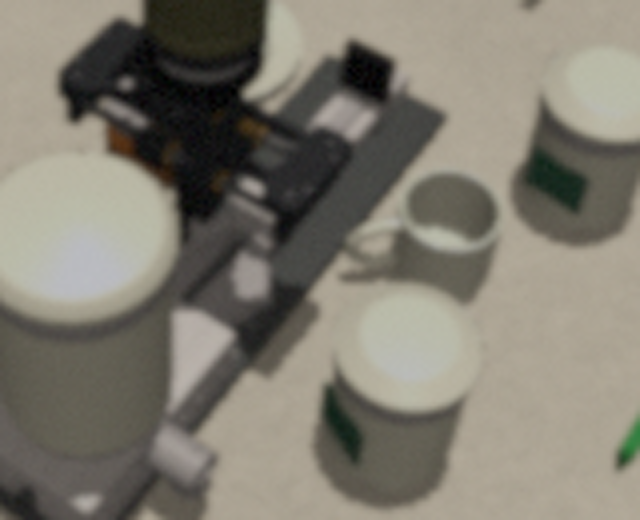

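View pics/w5.png

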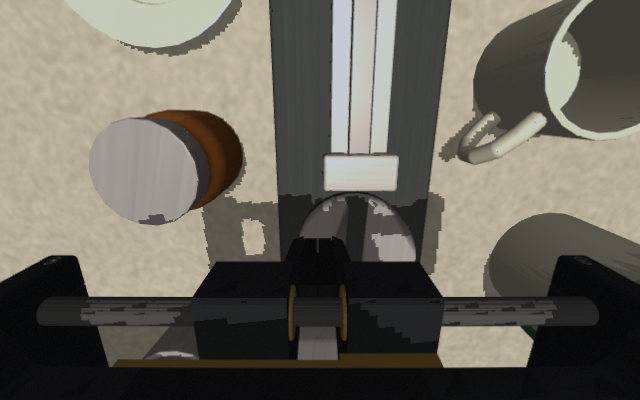

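```bash
python3 - <<'E'
import cv2
im=cv2.imread("pics/w5.png")[120:280,260:460];cv2.imwrite("pics/w5c.png",cv2.resize(im,None,fx=4,fy=4,interpolation=cv2.INTER_CUBIC))
E
```

```text
(no output)
```

View pics/w5c.png

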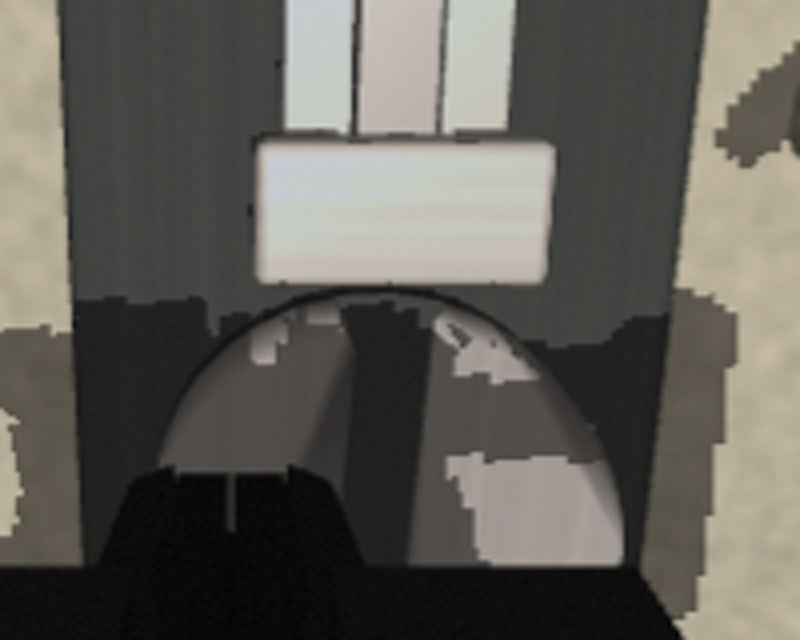

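```bash
cat > slot.py <<'E'
from h import *
E
python3 - <<'E'
from h import *
d=r.snapshot("wrist")
o=lambda x,y:(120+(y+.5)/4-.5,260+(x+.5)/4-.5)
a=[L(onplane(d,o(*p),z)) for p,z in [((432,340),.038),((410,562),.038),((350,360),.038),((440,40),.032),((440,130),.032),((358,40),.032),((356,130),.032),((256,283),.044),((548,283),.044)]]
for x in a: print(x.round(1))
print(np.degrees(np.arctan2(*(a[0]-a[1])[::-1])))
E
```

```text
[-41.6   6. ]
[-2.4  4.4]
[-38.2  -6.7]
[-87.    5.9]
[-73.6   6.6]
[-87.   -6.4]
[-73.6  -6.3]
[-52.5 -21.8]
[-52.5  21.7]
177.6199577048667
```

```bash
python3 -m inch '0 0 -1 0; 0 0 -1.5 0; 0 0 -1.5 0';  python3 -m inch '0 0 4 0; 0 0 14 0; 0 -40 14 0; 0 -80 4 0; 15 -120 -20 0; 25 -150 -60 0; 25 -150 -60 0; 25 -150 -60 0';python3 - <<'E'
from h import *
print(L(r.get_state()["tool_pos"]),yawerr())
d=r.snapshot("wrist");crop(d,"w6.png",80,280,220,420,4)
E
```

```text
clock: 8.35
tool_pos: [0.5134, -0.0237, 0.0692]
eef_rot: [0.706, -0.047, 0.043, -0.706]
contact_force: [-4.7, 3.0, 0.5]
opening: 0.008
clock: 9.15
tool_pos: [0.5341, -0.0872, 0.2205]
eef_rot: [0.706, -0.045, 0.047, -0.706]
contact_force: [-0.9, 1.6, -0.4]
opening: 0.006
[42.92672026  2.74504588] 89.81942175833962
```

View pics/w6.png

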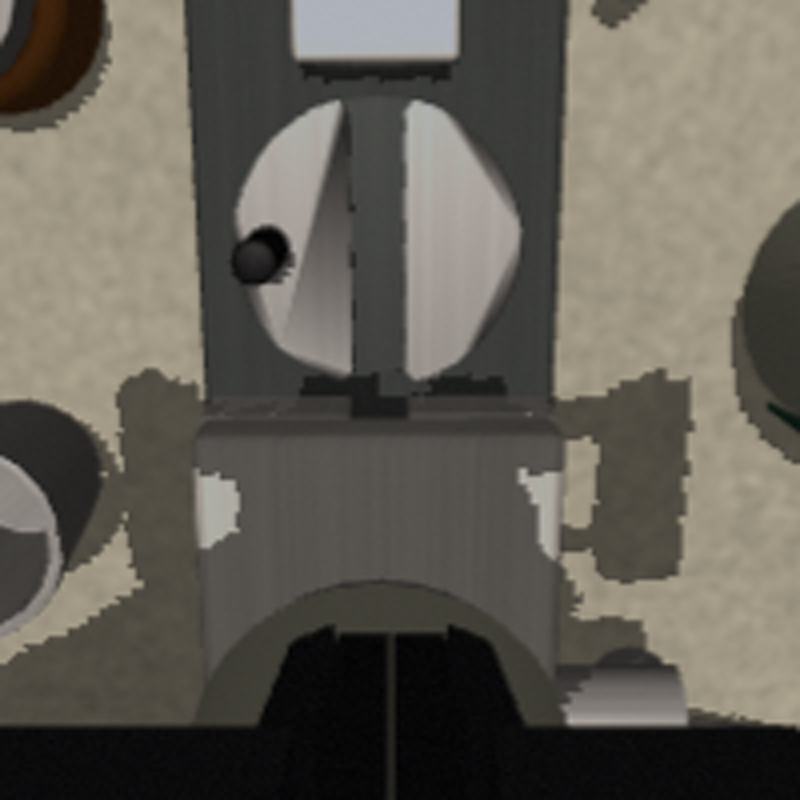

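```bash
python3 -m inch '0 0 45 0; 0 0 90 0; -2 0 135 0; -3 0 180 0; -3 0 225 0; -3 0 260 0; -3 0 275 0; -3 0 275 0; -3 0 275 0'; python3 - <<'E'
from h import *
print(need((-230,0),.054),L(r.get_state()["tool_pos"]),yawerr())
d=r.snapshot("scene");crop(d,"s7.png",120,270,290,450,4)
E
```

```text
clock: 10.1
tool_pos: [0.5647, 0.1853, 0.2188]
eef_rot: [0.707, -0.046, 0.045, -0.705]
contact_force: [1.1, -0.3, -1.1]
opening: 0.007
[  1.8 164.8  -0.8] [-231.31356428   -1.61573015] 89.98164358460792
```

View pics/s7.png

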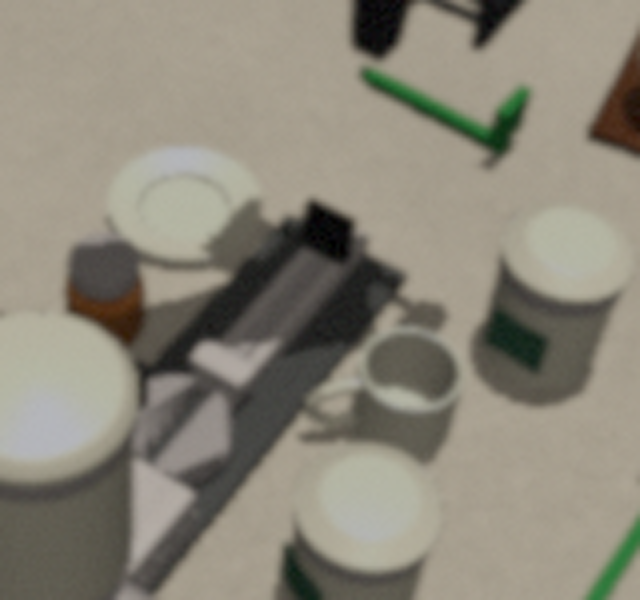

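```bash
python3 -m inch '2 45 2 0; 2 90 2 0; 2 130 2 0; 2 155 2 0; 2 165 2 0; 2 165 2 0; 2 165 2 0'; python3 -m inch '0 0 -5 0; 0 0 -10 0; 0 0 -15 0; 0 0 -20 0; 0 0 -25 0; 0 0 -30 0; 0 0 -35 0; 0 0 -40 0; 0 0 -40 0'; python3 - <<'E'
from h import *
print(L(r.get_state()["tool_pos"]),yawerr(),r.get_state()["contact_force"])
d=r.snapshot("scene");crop(d,"s8.png",120,270,290,450,4)
E
```

```text
clock: 10.85
tool_pos: [0.5685, 0.1881, 0.0559]
eef_rot: [-0.705, 0.045, -0.046, 0.706]
contact_force: [0.6, -0.6, 0.2]
opening: 0.007
clock: 11.75
tool_pos: [0.5622, 0.1475, 0.0546]
eef_rot: [0.706, -0.046, 0.045, -0.705]
contact_force: [-0.2, 0.2, 0.3]
opening: 0.008
[-193.50997133    0.76991422] 89.9381830202226 [-0.16245061  0.22793214  0.31088674]
```

View pics/s8.png

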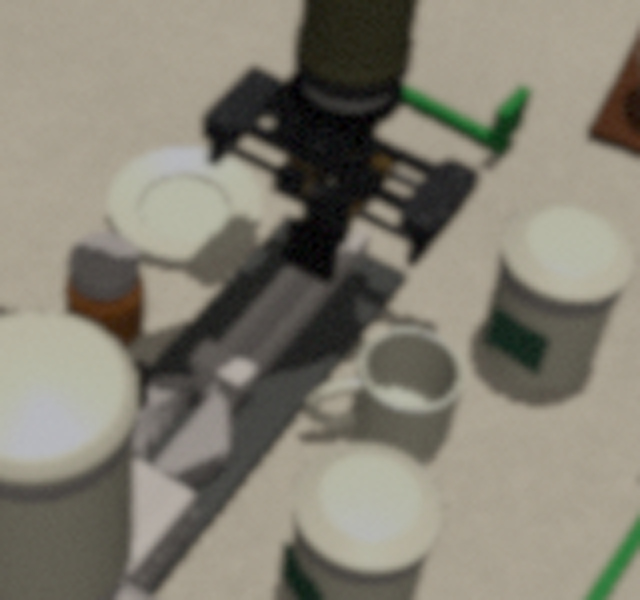

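```bash
for i in 1; do python3 -m inch '0 0 -4 0; 0 0 -8 0; 0 0 -12 0; 0 0 -16 0; 0 0 -20 0; 0 0 -24 0; 0 0 -28 0; 0 0 -32 0; 0 0 -36 0; 0 0 -40 0'; done; python3 - <<'E'
from h import *
print(L(r.get_state()["tool_pos"]),yawerr(),r.get_state()["contact_force"])
d=r.snapshot("scene");crop(d,"s9.png",120,270,290,450,4)
E
```

```text
clock: 12.8
tool_pos: [0.5573, 0.1091, 0.0547]
eef_rot: [-0.706, 0.045, -0.045, 0.706]
contact_force: [-0.3, 0.7, -0.3]
opening: 0.007
[-154.74852479    0.80427535] 90.00271850920251 [-0.31350106  0.73189553 -0.34652488]
```

View pics/s9.png

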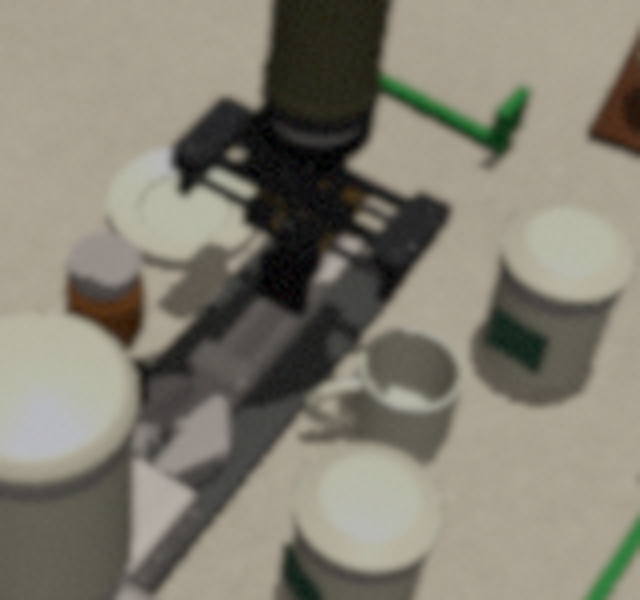

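Progressing; the bar follows with low force. Continue.

```bash
python3 -m inch '0 0 -4 0; 0 0 -8 0; 0 0 -12 0; 0 0 -16 0; 0 0 -20 0; 0 0 -24 0; 0 0 -28 0; 0 0 -32 0; 0 0 -36 0; 0 0 -40 0'; python3 -m inch '0 0 -3 0; 0 0 -6 0; 0 0 -9 0; 0 0 -12 0; 0 0 -14 0; 0 0 -16 0; 0 0 -16 0';  python3 - <<'E'
from h import *
print(L(r.get_state()["tool_pos"]),yawerr(),r.get_state()["contact_force"])
d=r.snapshot("scene");crop(d,"s10.png",120,270,290,450,4)
E
```

```text
clock: 13.85
tool_pos: [0.5523, 0.0696, 0.0548]
eef_rot: [-0.706, 0.045, -0.045, 0.706]
contact_force: [0.5, 1.9, 1.6]
opening: 0.006
clock: 14.55
tool_pos: [0.5499, 0.0531, 0.0546]
eef_rot: [0.706, -0.045, 0.045, -0.705]
contact_force: [0.6, 0.4, -0.3]
opening: 0.007
[-98.23605395   0.60706291] 89.97140915908324 [ 0.58687462  0.4227678  -0.31109144]
```

View pics/s10.png

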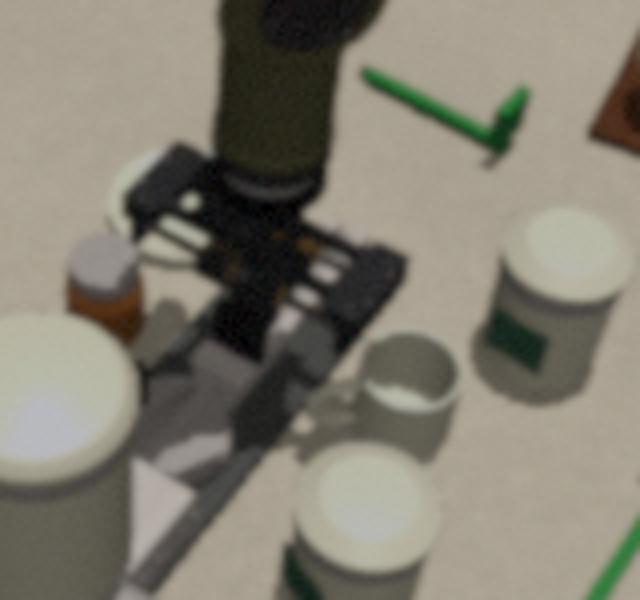

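```bash
python3 -m inch '0 0 -1 0; 0 0 -2 0; 0 0 -3 0; 0 0 -4 0; 0 0 -4 0'; python3 -m inch '0 0 -1 0; 0 0 -2 0; 0 0 -2 0'; python3 -m inch '0 0 -1 0; 0 0 -2 0; 0 0 -2 0'; python3 -c "
from h import *
print(L(r.get_state()['tool_pos']))"
```

```text
clock: 15.1
tool_pos: [0.5496, 0.0498, 0.0547]
eef_rot: [-0.706, 0.045, -0.045, 0.706]
contact_force: [-0.6, 1.3, -0.8]
opening: 0.007
clock: 15.4
tool_pos: [0.5496, 0.0496, 0.0548]
eef_rot: [-0.705, 0.044, -0.045, 0.707]
contact_force: [-0.2, 5.1, -2.2]
opening: 0.003
clock: 15.7
tool_pos: [0.5496, 0.0495, 0.0548]
eef_rot: [-0.704, 0.044, -0.045, 0.708]
contact_force: [-0.2, 9.1, -3.2]
opening: 0.005
[-94.66356694   0.70963011]
```

```bash
python3 -m inch '0 0 -1 0; 0 0 -2 0; 0 0 -3 0; 0 0 -3 0; 0 0 -3 0'; python3 -m inch '0 0 4 0; 0 0 12 0; 0 0 25 0; 0 0 40 0; 0 -40 45 0; 0 -85 45 0; 0 -130 45 0; 0 -165 30 0; 0 -165 0 0; 0 -165 -45 0';python3 -m inch '0 0 -45 0; 0 0 -80 0; 0 0 -85 0; 0 0 -85 0'; python3 - <<'E'
from h import *
print(L(r.get_state()["tool_pos"]),r.get_state()["tool_pos"])
d=r.snapshot("wrist");cv2.imwrite("pics/w11.png",d["frame"][:,:,::-1])
for n,z in(("bar_tab",.056),("disc_peg",.058),("disc_axis",.038),("bridge",.044)):
    print(n,[(round(x["p"],2),np.round(x["centre"]),L(onplane(d,x["centre"],z)).round(1)) for x in r.tip_of("wrist",n)][:2])
d=r.snapshot("scene");crop(d,"s11.png",120,290,270,450,4)
E
```

```text
clock: 16.2
tool_pos: [0.5496, 0.0494, 0.0548]
eef_rot: [-0.702, 0.043, -0.044, 0.709]
contact_force: [0.3, 12.9, -3.3]
opening: 0.008
clock: 17.2
tool_pos: [0.5443, 0.0011, 0.2217]
eef_rot: [-0.705, 0.042, -0.045, 0.707]
contact_force: [-0.1, 0.2, -0.5]
opening: 0.006
clock: 17.6
tool_pos: [0.5322, -0.0866, 0.2197]
eef_rot: [0.706, -0.046, 0.046, -0.706]
contact_force: [-0.0, -0.2, 0.5]
opening: 0.003
[42.59132279  0.78985477] [ 0.53215913 -0.08664509  0.21972519]
bar_tab [(0.68, array([ 61., 315.]), array([-82.1,  -0.7]))]
disc_peg [(0.72, array([146., 288.]), array([ -1. , -29.2]))]
disc_axis [(0.36, array([ 30., 416.]), array([-112.8,  100.4]))]
bridge [(0.93, array([ 72., 316.]), array([-73.5,   0.5])), (0.62, array([ 32., 419.]), array([-109.2,  101.5]))]
```

View pics/w11.png

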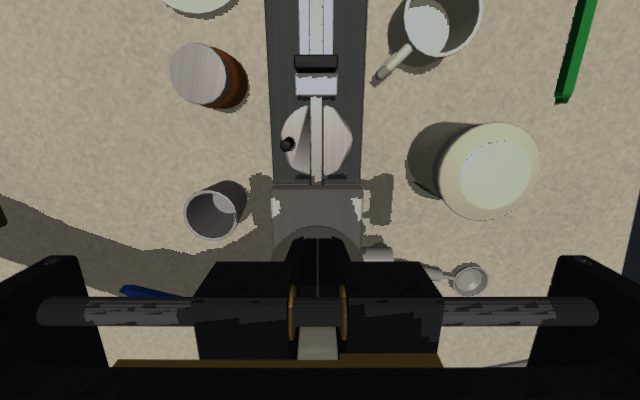

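View pics/s11.png

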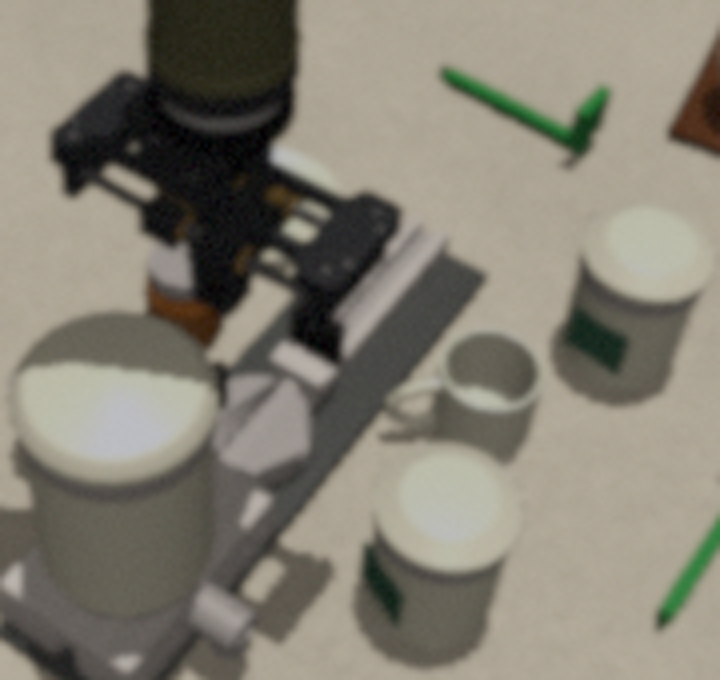

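```bash
python3 -m inch '0 -40 0 0; 0 -80 0 0; 0 -90 0 0; 0 -90 0 0; 0 -90 0 0'; python3 - <<'E'
from h import *
im=cv2.imread("pics/w11.png")[30:210,240:400];cv2.imwrite("pics/w11c.png",cv2.resize(im,None,fx=3.3,fy=3.3,interpolation=cv2.INTER_CUBIC))
print(r.get_state()["tool_pos"])
d=r.snapshot("wrist")
for n in ("canister_a","cup","sugar_jar","milk_cup","saucer","spoon"):
    print(n,[(round(x["p"],2),L(onplane(d,x["centre"],0)).round(0).tolist()) for x in r.tip_of("wrist",n)][:3])
E
```

```text
clock: 18.4
tool_pos: [0.5315, -0.0858, 0.3087]
eef_rot: [0.706, -0.045, 0.044, -0.706]
contact_force: [0.1, 0.9, -0.4]
opening: 0.007
[ 0.53153684 -0.08581136  0.30874499]
canister_a [(0.81, [20.0, 154.0]), (0.52, [2.0, 2.0])]
cup [(0.74, [0.0, -6.0]), (0.69, [-122.0, 111.0])]
sugar_jar [(0.55, [-64.0, -114.0]), (0.17, [25.0, 153.0])]
milk_cup [(0.95, [72.0, -116.0])]
saucer [(0.47, [-2.0, -1.0])]
spoon [(0.57, [183.0, 178.0])]
```

View pics/w11c.png

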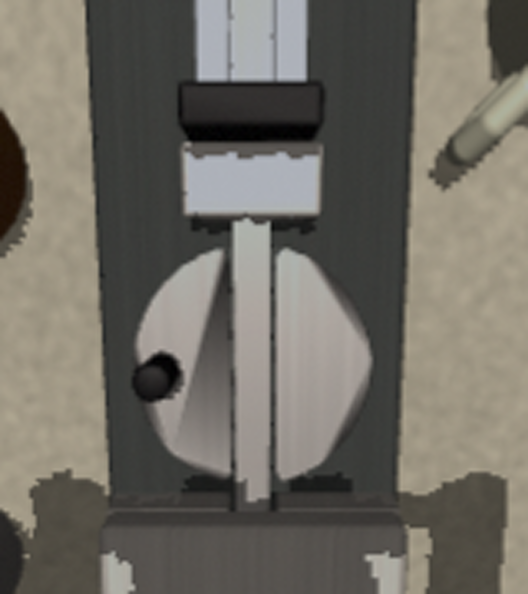

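```bash
python3 -c "
from plant import r
print(r.get_state()['contact_force'],r.finish_job())"
```

```text
the job is handed in; nothing more can be done
[0.07280249 0.83583486 0.17313342] None
```

The dispenser is locked and the job is handed in. I finished with the gripper empty, shut and clear of everything, about 60 mm above the dispenser's canister, at 18.4 s on the clock.

- **Disc:** I pushed the peg with the closed fingers, first sideways and then forward, to the pi position. The last pictures show the slot in line with the guide.
- **Bar:** I pushed it by the black tab through the slot until it stopped firmly. The force rose from about 1 N to 13 N with no further movement. The last wrist picture shows the bar through the slot and into the foot's tunnel. The tab is against the bridge, with its rear face at about x = -82 mm, as expected when fully home.
- **Bystanders:** the sugar jar, canister_b and spoon were found within about 5 mm of where they started. The mug and milk cup were found up to 15 mm off, but from a different camera at a different angle, and the pictures show them standing undisturbed. The last network check gave no reading for canister_a and only a false one for the saucer. In the scene picture taken just before I raised the arm, canister_a looks unmoved; the saucer is only partly visible behind the gripper.

**Disagreements:** positions along the dispenser differed by about 4 mm between my fitted pose and the wrist camera and finger contact. I therefore judged the home position by the firm stop and the picture. During the disc push there was also about 5 N sideways on the fingers, which I could not fully explain.

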